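# Clamp a mould on the indexing bench wheel and hold its index pin out

### The job

The plaster dish mould is set on the bench wheel: clamp it by turning the three black wing knobs on the clamp ring clockwise, each until it is hard against its stop, and leave the index pin home meanwhile so that the wheel stays locked. Then take the spring-loaded index plunger at the wheel's rim by its pull knob, pull it straight up as far as it goes, and finish while still holding it there with its pin clear of the hole, so that I can spin the wheel and see whether the mould runs true. Do not shift or knock over anything else on the bench.

Things in the scene. Friction and masses are not known exactly. Their poses are not given: they have to be found in the camera images.
- knob_a_grip (a point): Wing knob A (on the far side of the ring from the plunger): a black upright bar 48 mm long, 14 mm thick and 24 mm tall with rounded ends, on an 18 mm stem 16 mm high that stands on the clamp ring. The point is the middle of the bar, on the knob's turning axis, 28 mm above the ring (12 mm below the knob's top, about 150 mm above the bench); its x axis runs along the bar, y across its 14 mm thickness, z up. It turns with the knob.
- knob_a (a joint): Turn of that knob in rad, growing clockwise seen from above; hard against its tight-end stop at 1.5, fully slack at 0, starts at 0.1 to 0.7. It stays where it is left (friction about 0.06 N m).
- knob_b_grip (a point): Wing knob B (one of the two nearer the plunger): a black upright bar 48 mm long, 14 mm thick and 24 mm tall with rounded ends, on an 18 mm stem 16 mm high that stands on the clamp ring. The point is the middle of the bar, on the knob's turning axis, 28 mm above the ring (12 mm below the knob's top, about 150 mm above the bench); its x axis runs along the bar, y across its 14 mm thickness, z up. It turns with the knob.
- knob_b (a joint): Turn of that knob in rad, growing clockwise seen from above; hard against its tight-end stop at 1.5, fully slack at 0, starts at 0.1 to 0.7. It stays where it is left (friction about 0.06 N m).
- knob_c_grip (a point): Wing knob C (the other of the two nearer the plunger): a black upright bar 48 mm long, 14 mm thick and 24 mm tall with rounded ends, on an 18 mm stem 16 mm high that stands on the clamp ring. The point is the middle of the bar, on the knob's turning axis, 28 mm above the ring (12 mm below the knob's top, about 150 mm above the bench); its x axis runs along the bar, y across its 14 mm thickness, z up. It turns with the knob.
- knob_c (a joint): Turn of that knob in rad, growing clockwise seen from above; hard against its tight-end stop at 1.5, fully slack at 0, starts at 0.1 to 0.7. It stays where it is left (friction about 0.06 N m).
- plunger_grip (a point): Pull knob of the index plunger: a black upright cylinder 28 mm across, 25 mm tall, on a grey bracket at the wheel's rim; nothing else within 70 mm at its height. The point is its middle, 13 mm above its underside, about 152 mm above the bench with the pin home; z up. Under it: a steel bush 20 mm across, 3 mm below; a 25 mm lock nut, 11 mm below; the bracket's arm, 17 mm below.
- plunger (a joint): How far the plunger is pulled up, in m: 0 with the pin home (10 mm deep in its hole in the steel index plate), fully back against its stop at 0.014; the pin's tip leaves the hole at 0.010. A spring pushes it home: about 5 N at 0, 11 N fully back, and it snaps home when let go.
- wheel_centre (a point): Wheel axis at the top of the flat clamp ring, 122 mm above the bench. The ring is 206 mm across, with a plaster mould (106 mm across, 16 mm higher) in its middle and the wing knobs evenly spaced at 85 mm radius. Below, 94 mm above the bench, the index plate (270 mm across) with its holes. The plunger is 122 mm from the axis. The wheel turns freely unless the pin is home.
- spray_bottle: Bystander: white spray bottle with a trigger head, 62 mm across, 176 mm tall; origin on the bench under its middle (to 15 mm). Loose; leave it where it is.
- mug: Bystander: blue glazed mug, 72 mm across, 85 mm tall, handle to its +y; origin on the bench under its middle (to 15 mm). Loose; leave it where it is.
- bowl: Bystander: small terracotta bowl, 104 mm across, 42 mm tall; origin on the bench under its middle (to 15 mm). Loose; leave it where it is.
- slip_jar: Bystander: white jar with a metal lid, 56 mm across, 66 mm tall; origin on the bench under its middle (to 15 mm). Loose; leave it where it is.
- loop_tool: Bystander: double-ended loop trimming tool, 180 mm long, 13 mm thick, lying along its x; origin on the bench under its middle (to 15 mm). Loose; leave it where it is.
- wood_knife: Bystander: wooden modelling knife, 175 mm long, 8 mm thick, lying along its x; origin on the bench under its middle (to 15 mm). Loose; leave it where it is.
- rib: Bystander: kidney-shaped wooden throwing rib, 92 by 52 mm, 6 mm thick, lying flat; origin on the bench under its middle (to 15 mm). Loose; leave it where it is.

How it is judged:
By the outcome, as a careful person would: the job done as asked, in the order asked, and still so for the second after the job is handed in, while the arm keeps its last pose, push and grip.
It also fails if it takes over 72 s, if anything falls off the work surface, if the arm or the gripper's body presses on something with over 40 N, if the wrist force passes 120 N, or if a joint passes its speed limit or range.

### The arm

A 6-joint arm with a two-finger parallel gripper is mounted at the origin on the work surface. World frame = base frame: x ahead of the robot, y to its left, z up, the work surface at z = 0. Lengths are in mm, angles in rad, forces in N, time in s.
With the tool pointing down it reaches from about 350 to 875 mm from the base axis. Payload 4.2 kg.
Tool frame: the origin (TCP) lies at the very end of the fingers, on their centre line; the grasp point (between the pads) lies 19 mm behind it (arm.pinch_z is the distance from the TCP to the grasp point, in mm); x points along the fingers, y is the direction in which the jaws open and shut, and the axes are right-handed (so a half turn about x gives the same grasp; the last joint's range is limited). The gripper opens to 85 mm and grips with 20 to 120 N. Pads are 22 mm wide; open, the fingers measure 114 mm over their backs; the gripper's body (76 mm by 85 mm) begins 54 mm behind the grasp point. The pads swing forward as they close: fully open they stand 13 mm farther back than shut.
Start: joints at [-1.021, 0.385, 0.008, 0, -1.194, -0.259], TCP at [179.215, -598.733, 195.112] pointing down, gripper open.
Joint ranges: [-3.14, 3.14], [-1.21, 2.06], [-1.07, 1.41], [-3.16, 2.05], [-2.99, -0.16], [-3.1, 3.1]. Speed limits (rad/s): [2.79, 2.79, 3.14, 3.14, 3.14, 3.14].

### API

Orientations are given as a unit quaternion [x, y, z, w].
In Python, from bench import arm gives the robot as it stands.
- The arm moves only by the tool drive_tool, never from a script. Its argument "motion" is a list of rows, each a list of 4 numbers: the shift along the tool's x, y, z in mm, then the turn about the tool's x in degrees. In form: [[dx, dy, dz, spin], ...]. A call has 1 to 10 rows; each row shifts and turns the commanded pose from where the row before left it, along the tool's axes as they then stand; what a row does not reach is not made up. A row lasts 1/12 s, in which the tool goes at most 41.7 mm and 7.16 degrees, less where a joint would pass 70% of its speed; a pose out of reach is approached as far as the arm can. A call with a gripper value outside its range is refused whole. "grip" is the finger opening in mm, from 0 to 85.4, set as the call begins (left out, the last holds). The fingers move at their own pace and stop on an object; the grip force is fixed at half the most. Time passes only in rows, so rows that do not move let the fingers close. It gives the time, the measured TCP pose, the force and the opening at its end, in the units of the state.
- arm.read_state(): the state, without advancing time (a new reading comes with each control period).
- arm.get_image(name): name is "side" or "top"; returns the picture (480x640x3 uint8, red, green, blue); there is no depth.
- arm.calibration(name): a dict with "K" (3x3 intrinsics, pixels), "eye" and "attitude" of the camera in the world. Camera axes: x right, y up, looking along -z (the intrinsics and any distortion apply to the point x, -y, -z); pixel columns grow to the right and rows downward; lengths in mm; the calibration is good to about 2 mm. A picture is of the moment at which its call begins. calibration takes no time and is no camera call.
- arm.job_done(): hands the job in, once; it reports no verdict.
The state is a dict: "clock": time; "joints": joint angles; "joint_vel": joint speeds; "joint_efforts": joint torques, N m; "position": TCP position; "ee_rot": TCP orientation; "contact_force": force on the tool from outside, world axes, zero at the start; "wrist_torque": the same for the moment, N m; "gripper_width": finger opening in mm.
Only numpy, scipy, OpenCV 4.12 (cv2) and the standard library are available. Lean on these libraries where they do the work, as an engineer would, in place of code of your own. Each camera call takes 0.05 s, during which the arm holds its last target. There are 200 camera calls.

## Working session

There is one attempt and no reset: what is moved stays moved. The work goes in short steps, Python scripts to look and compute and a tool call to move; the robot and the scene stay as the last step left them, time stands still between calls to the robot, and variables do not carry over. Pictures are saved under pics/ and viewed, about 8 in all and at most 12, crops included, and the job is handed in when it is done.

Besides the shell and the picture viewer there is one more tool, called after "Call:" as a command line: name --pt "numbers of a row" for each row, then --argument value for the rest. drive_tool: Moves the arm, as the interface text tells. Its arguments: {"type":"object","properties":{"motion":{"type":"array"},"grip":{"type":"number"}},"required":["motion"]}

```bash
mkdir -p pics; python3 - <<'E'
from bench import arm
import cv2
for n in("top","side"):
    c=arm.calibration(n);print(n,c)
    cv2.imwrite(f"pics/{n}0.png",arm.get_image(n)[:,:,::-1])
print(arm.read_state(), arm.pinch_z)
E
```

```text
top {'K': array([[505.31674512,   0.        , 321.30578427],
       [  0.        , 505.31674512, 243.88000471],
       [  0.        ,   0.        ,   1.        ]]), 'eye': array([455.49946913,  56.95198409, 885.50112427]), 'attitude': array([ 0.05726679, -0.06484262, -0.69841388,  0.71044634])}
side {'K': array([[472.49696024,   0.        , 315.66365642],
       [  0.        , 472.49696024, 241.2330973 ],
       [  0.        ,   0.        ,   1.        ]]), 'eye': array([ 386.48584505, -513.05824401,  679.17278031]), 'attitude': array([ 0.39567494, -0.06665961, -0.15842501,  0.90216371])}
{'clock': 0.1, 'joints': array([-1.02138566e+00,  3.85496487e-01,  6.75306287e-03, -4.21501560e-04,
       -1.19400005e+00, -2.58626122e-01]), 'joint_vel': array([ 0.00061635, -0.00146618,  0.00377464,  0.00234488, -0.0001359 ,
        0.00148985]), 'joint_efforts': array([-7.63527328e-05, -3.93321347e+01,  1.88928151e+01,  4.19796288e+00,
       -2.61630848e-03,  3.55279710e-06]), 'position': array([ 179.04332642, -598.18500658,  194.11919841]), 'ee_rot': array([-0.10170415,  0.69979709,  0.10307905,  0.69951055]), 'contact_force': array([ 0.85216798,  0.26771177, -0.94373242]), 'wrist_torque': array([ 0.03320392, -0.0127997 ,  0.00417643]), 'gripper_width': 85.49774797566756} 18.700000000000003
```

View pics/top0.png

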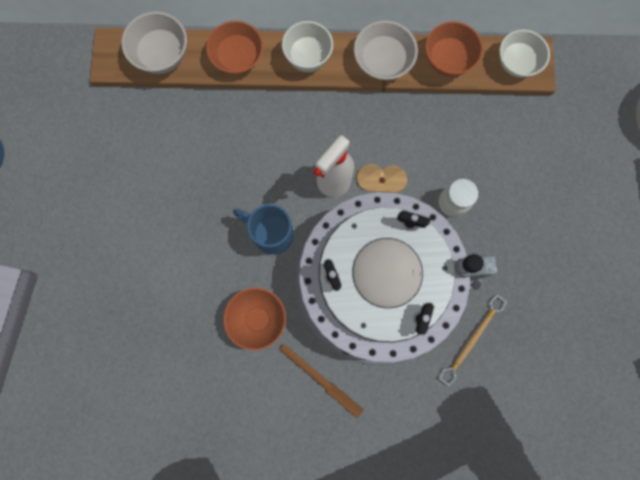

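View pics/side0.png

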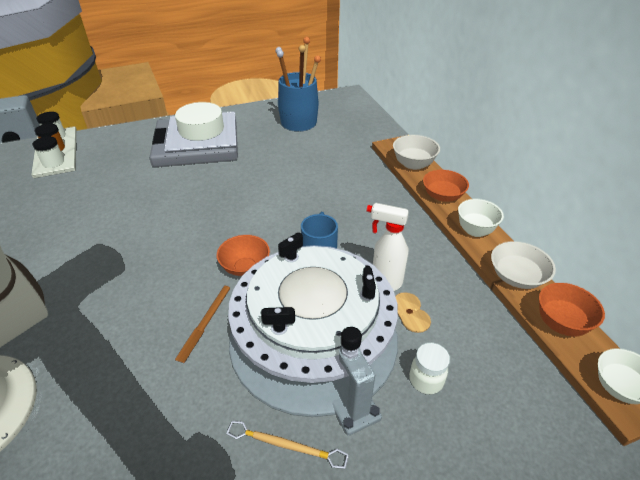

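The top view shows knob A at about (332,275), the other two knobs at (413,219) and (425,318), and the plunger at (473,264). The side view agrees. I'll zoom in and measure next.

```bash
cat > h.py <<'E'
import numpy as np, cv2
from bench import arm
from scipy.spatial.transform import Rotation as R
def ray(n,uv):
    c=arm.calibration(n);K=c["K"];q=R.from_quat(c["attitude"])
    d=np.array([(uv[0]-K[0,2])/K[0,0],-(uv[1]-K[1,2])/K[1,1],-1.])
    return c["eye"],q.apply(d)
def onz(n,uv,z):
    e,d=ray(n,uv);return e+d*(z-e[2])/d[2]
def px(n,p):
    c=arm.calibration(n);K=c["K"];v=R.from_quat(c["attitude"]).inv().apply(np.array(p)-c["eye"])
    return np.array([K[0,0]*v[0]/-v[2]+K[0,2],-K[1,1]*v[1]/-v[2]+K[1,2]])
E
python3 - <<'E'
from h import *
t=cv2.imread("pics/top0.png");s=cv2.imread("pics/side0.png")
a=cv2.resize(t[190:350,290:510],None,fx=3.6,fy=3.6,interpolation=cv2.INTER_CUBIC)
cv2.imwrite("pics/z.png",a)
g=t.max(2);m=((g<50)*255).astype(np.uint8)
n,l,st,ce=cv2.connectedComponentsWithStats(m)
for i in range(1,n):
    x,y,w,h,A=st[i]
    if A>70 and 290<x<510 and 190<y<350:
        p=np.argwhere(l==i)[:,::-1].astype(float)
        W=np.array([onz("top",q,155)[:2] for q in p]);c=W.mean(0);ev,V=np.linalg.eigh(np.cov((W-c).T))
        print(A,ce[i].round(1),c.round(1),"axis deg",np.degrees(np.arctan2(V[1,1],V[0,1])).round(1),np.sqrt(ev*12).round(1), cv2.minAreaRect(W.astype(np.float32)))
# mould/ring: white ring contour
hsv=cv2.cvtColor(t,cv2.COLOR_BGR2HSV)
print(hsv[230,360],hsv[300,340], hsv[240,312], hsv[270,385])
E
```

```text
243 [411.7 220.1] [621.3 -83.3] axis deg 78.1 [17.6 43.4] ((619.7550659179688, -84.15328216552734), (43.87081527709961, 20.705495834350586), 74.1697998046875)
255 [472.1 263.3] [ 558.4 -171. ] axis deg 115.0 [20.9 25.4] ((558.7864379882812, -170.8382568359375), (23.613176345825195, 26.906797409057617), 1.0016082525253296)
150 [331.1 275.1] [537.4  35.1] axis deg -158.9 [11.4 45.7] ((537.5497436523438, 35.898460388183594), (41.911128997802734, 12.970200538635254), 22.41561508178711)
213 [422.3 318.9] [476.7 -96.4] axis deg 162.0 [14.7 42.9] ((478.06304931640625, -96.07986450195312), (17.26869010925293, 41.98954772949219), 74.76181030273438)
[ 94   9 189] [ 93  12 198] [113  20 100] [ 20  14 170]
```

View pics/z.png

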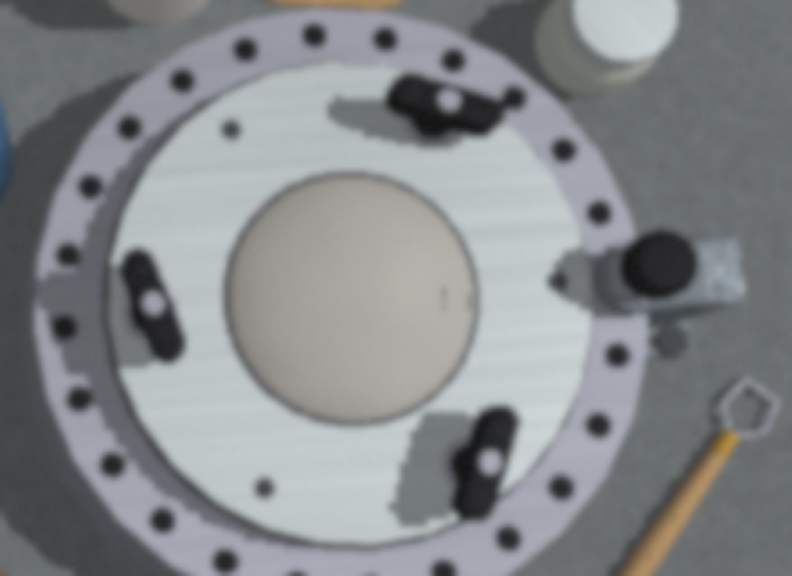

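```bash
python3 - <<'E'
from h import *
u=lambda p:(290+(p[0]+.5)/3.6-.5,190+(p[1]+.5)/3.6-.5)
T={"A":((152,303),(137,254),(173,358)),"far":((449,100),(402,85),(500,118)),"near":((489,462),(503,410),(474,515))}
P={}
for k,(c,a,b) in T.items():
    P[k]=onz("top",u(c),162);d=onz("top",u(a),160)-onz("top",u(b),160)
    print(k,P[k].round(1),"len",np.linalg.norm(d).round(1),"deg",np.degrees(np.arctan2(d[1],d[0])).round(1))
pl=onz("top",u((661,263)),164.5);print("plunger",pl.round(1))
Q=np.array(list(P.values()))[:,:2];c=Q.mean(0)
print("centroid",c,np.linalg.norm(Q-c,axis=1),np.linalg.norm(pl[:2]-c),np.degrees(np.arctan2(*(Q-c).T[::-1])))
print("mould centre",onz("top",u((351,298)),130))
# side check
for k in P: print(k,px("side",P[k]).round(1))
print(px("side",pl).round(1))
s=cv2.imread("pics/side0.png")[220:360,220:420]
cv2.imwrite("pics/zs.png",cv2.resize(s,None,fx=4,fy=4,interpolation=cv2.INTER_CUBIC))
E
```

```text
A [538.5  34.3 162. ] len 44.2 deg 19.7
far [623.9 -86.  162. ] len 42.1 deg 71.9
near [477.8 -99.5 162. ] len 43.1 deg -16.6
plunger [ 557.9 -169.7  164.5]
centroid [546.71914715 -50.39538543] [85.09699337 84.99160683 84.65546689] 119.81394674862787 [  95.5481623   -24.75413562 -144.54112195]
mould centre [545.71264895 -49.90269731 130.        ]
A [291.2 238.9]
far [370.2 276.7]
near [278.8 309.7]
[351.4 331.2]
```

View pics/zs.png

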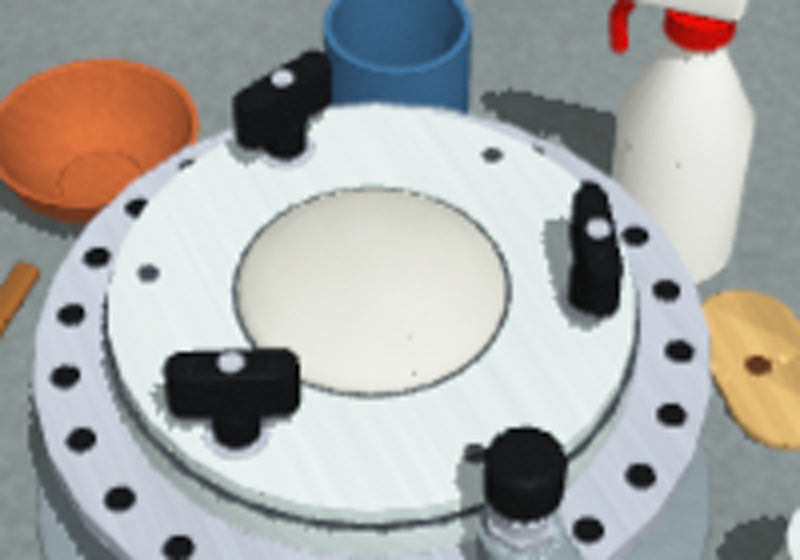

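```bash
cat >> h.py <<'E'
KN={"near":(477.8,-99.5,-16.6),"A":(538.5,34.3,19.7),"far":(623.9,-86,71.9),"pl":(558,-171.2,None)}
def plan(x,y,bar=None,verb=True):
    s=arm.read_state();r=R.from_quat(s["ee_rot"]);p=s["position"]
    M=r.as_matrix()
    print("t",round(s["clock"],2),"pos",p.round(1),"toolx",M[:,0].round(3),"ydeg",np.degrees(np.arctan2(M[1,1],M[0,1])).round(1),"j6",s["joints"][5].round(3),"F",s["contact_force"].round(1),"T",s["wrist_torque"].round(2),"w",round(s["gripper_width"],1))
    d=M.T@np.array([x-p[0],y-p[1],0]);print("shift",d.round(1))
    if bar is not None:
        k=np.degrees(np.arctan2(M[1,1],M[0,1]))-(bar+90);print("spin options",[round((k+180*n),1) for n in(-2,-1,0,1,2) if abs(k+180*n)<270])
E
python3 -c "
from h import *
plan(*KN['near'])"
```

```text
t 0.1 pos [ 179.  -598.2  194.1] toolx [-0.001  0.002 -1.   ] ydeg 106.7 j6 -0.259 F [ 0.9  0.3 -0.9] T [ 0.03 -0.01  0.  ] w 85.5
shift [  0.7 392.2 429.1]
spin options [np.float64(-146.7), np.float64(33.3), np.float64(213.3)]
```

Call:
drive_tool --pt "-20 0 0 0" --pt "-10 0 0 5" --grip 28

```text
clock: 0.27
position: [179.1, -598.8, 225.5]
ee_rot: [-0.071, 0.704, 0.072, 0.703]
contact_force: [0.0, -0.0, 0.7]
gripper_width: 64.1
```

```bash
python3 -c "
from h import *
plan(*KN['near'])"
```

```text
t 0.27 pos [ 179.1 -598.8  225.5] toolx [-0.001  0.    -1.   ] ydeg 101.6 j6 -0.347 F [ 0.  -0.   0.7] T [-0.04 -0.04 -0.01] w 64.1
shift [-1.000e-01  4.291e+02  3.930e+02]
spin options [np.float64(-151.8), np.float64(28.2), np.float64(208.2)]
```

Call:
drive_tool --pt "0 14 13 0" --pt "0 29 26 0" --pt "0 29 26 0" --pt "0 29 26 0" --pt "0 29 26 0" --pt "0 29 26 0" --pt "0 29 26 0" --pt "0 29 26 0" --pt "0 29 26 0" --pt "0 29 26 0"

```text
clock: 1.1
position: [365.7, -277.6, 224.9]
ee_rot: [-0.072, 0.704, 0.072, 0.703]
contact_force: [0.8, -0.7, 0.9]
gripper_width: 28.2
```

Call:
drive_tool --pt "0 29 26 0" --pt "0 29 26 0" --pt "0 29 26 0" --pt "0 29 26 0" --pt "0 20 20 0" --pt "0 0 0 -7" --pt "0 0 0 -7" --pt "0 0 0 -7" --pt "0 0 0 -7" --pt "0 0 0 -7"

```text
clock: 1.93
position: [459.1, -121.0, 224.6]
ee_rot: [-0.282, 0.649, 0.282, 0.648]
contact_force: [-0.7, -0.3, 0.5]
gripper_width: 27.8
```

Call:
drive_tool --pt "0 0 0 -7" --pt "0 0 0 -7" --pt "0 0 0 -7" --pt "0 0 0 -7" --pt "0 0 0 -7" --pt "0 0 0 -7" --pt "0 0 0 -7" --pt "0 0 0 -7" --pt "0 0 0 -7" --pt "0 0 0 -7"

```text
clock: 2.77
position: [459.1, -121.2, 224.7]
ee_rot: [-0.603, 0.37, 0.603, 0.369]
contact_force: [-0.2, -0.1, -0.6]
gripper_width: 27.8
```

Call:
drive_tool --pt "0 0 0 -7" --pt "0 0 0 -7" --pt "0 0 0 -7" --pt "0 0 0 -7" --pt "0 0 0 -7" --pt "0 0 0 -7" --pt "0 0 0 -4.8" --pt "0 0 0 0"

```text
clock: 3.43
position: [459.1, -121.2, 224.7]
ee_rot: [-0.699, 0.101, 0.7, 0.101]
contact_force: [-0.7, -0.6, 0.4]
gripper_width: 27.9
```

```bash
python3 -c "
from h import *
plan(*KN['near'])"
```

```text
t 3.43 pos [ 459.1 -121.2  224.7] toolx [-0.001  0.    -1.   ] ydeg -106.5 j6 1.198 F [-0.7 -0.6  0.4] T [-0.05 -0.   -0.01] w 27.9
shift [ -0.  -26.1 -11.8]
spin options [np.float64(-179.9), np.float64(0.1), np.float64(180.1)]
```

Call:
drive_tool --pt "0 -13 -6 0" --pt "0 -13 -6 0" --pt "20 0 0 0" --pt "20 0 0 0" --pt "10 0 0 0" --pt "0 0 0 0"

```text
clock: 3.93
position: [477.2, -99.0, 172.5]
ee_rot: [-0.698, 0.102, 0.702, 0.102]
contact_force: [-0.7, -0.8, -0.3]
gripper_width: 28.0
```

```bash
python3 -c "
from h import *
plan(*KN['near'])
a=arm.get_image('side')[200:360,200:420,::-1];b=arm.get_image('top')[230:390,340:560,::-1]
cv2.imwrite('pics/n1.png',cv2.resize(np.vstack([a,b]),None,fx=1.85*1,fy=1.85*1,interpolation=cv2.INTER_CUBIC))"
```

```text
t 3.93 pos [477.2 -99.  172.5] toolx [-0.006 -0.    -1.   ] ydeg -106.6 j6 1.153 F [-0.7 -0.8 -0.3] T [ 0.03 -0.01 -0.06] w 28.0
shift [-0.   0.3 -0.7]
spin options [np.float64(-180.0), np.float64(0.0), np.float64(180.0)]
```

View pics/n1.png

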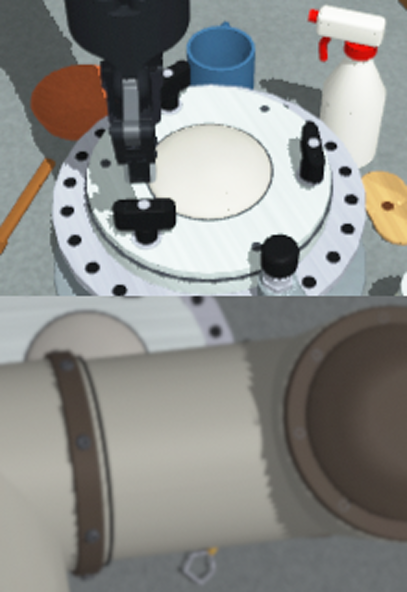

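```bash
python3 -c "
from h import *
for o in(14,20,27,-14,-27):
  for z in(172,180):
    th=np.radians(-106.6);p=(477.2+o*np.cos(th),-99+o*np.sin(th),z);print(o,z,((px('side',p)-200)*1.85).round(0))"
```

```text
14 172 [144. 209.]
14 180 [143. 202.]
20 172 [144. 215.]
20 180 [143. 208.]
27 172 [144. 223.]
27 180 [143. 216.]
-14 172 [144. 180.]
-14 180 [143. 173.]
-27 172 [144. 167.]
-27 180 [144. 160.]
```

```bash
python3 -c "
from h import *
a=arm.get_image('side')[200:330,220:360,::-1].copy()
cv2.imwrite('pics/n2.png',cv2.resize(a,None,fx=4.5,fy=4.5,interpolation=cv2.INTER_CUBIC))"
```

```text
(no output)
```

View pics/n2.png

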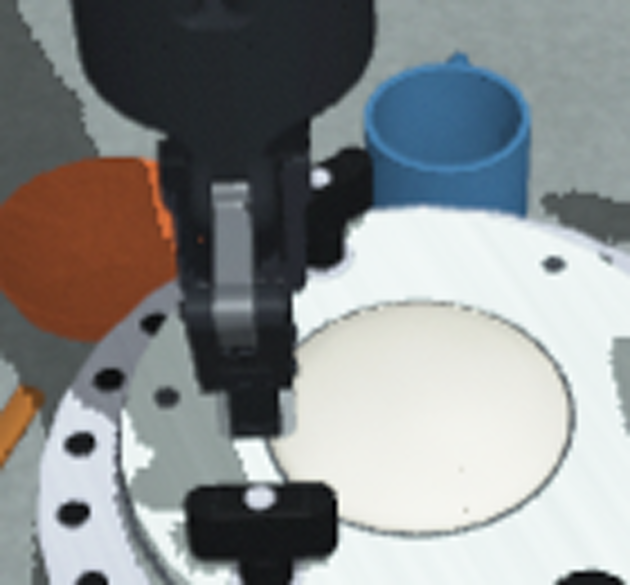

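```bash
python3 -c "
from h import *
c=arm.calibration('side');q=R.from_quat(c['attitude']);print('viewdir',q.apply([0,0,-1]).round(3),'right',q.apply([1,0,0]).round(3))
for p in[(477,-99,172),(477,-99,191),(477,-99,245),(477,-139,245),(477,-99,300)]:
  v=q.inv().apply(np.array(p)-c['eye']);print(p,px('side',p).round(0),-v[2].round(0))
s=arm.read_state();print(s['joints'],s['position'])
a=arm.get_image('side')[:,:,::-1];cv2.imwrite('pics/n3.png',a)"
```

```text
viewdir [ 0.246  0.693 -0.678] right [ 0.941 -0.339 -0.005]
(477, -99, 172) [278. 305.] 653.0
(477, -99, 191) [277. 296.] 640.0
(477, -99, 245) [274. 268.] 603.0
(477, -139, 245) [283. 290.] 576.0
(477, -99, 300) [271. 236.] 566.0
[ 1.28126305e-01  1.69107057e-01 -3.45588235e-01  7.14489763e-04
 -1.05464728e+00  1.15385365e+00] [479.42015357 -99.56517439 176.00241817]
```

View pics/n3.png

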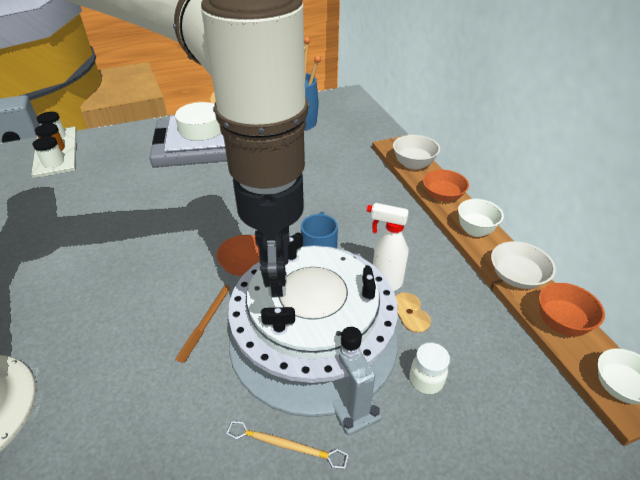

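The side view shows the gripper over the knob, with the visible fingertip at about (278,297). I expected the nearer fingertip around row 310. Opening the jaws should show which finger I'm seeing.

Call:
drive_tool --pt "-10 0 0 0" --pt "0 0 0 0" --pt "0 0 0 0" --pt "0 0 0 0" --pt "0 0 0 0" --pt "0 0 0 0" --pt "0 0 0 0" --pt "0 0 0 0" --grip 80

```text
clock: 4.8
position: [478.3, -99.7, 185.0]
ee_rot: [-0.7, 0.102, 0.7, 0.102]
contact_force: [-0.4, -0.6, 0.3]
gripper_width: 80.0
```

```bash
python3 -c "
from h import *
plan(*KN['near'])
for o in(40,54,-40,-54):
  th=np.radians(-106.6);p=(478+o*np.cos(th),-99+o*np.sin(th),198);print(o,((px('side',p)-[210,160])*4).round(0))
a=arm.get_image('side')[160:310,210:350,::-1].copy()
cv2.imwrite('pics/n4.png',cv2.resize(a,None,fx=4,fy=4,interpolation=cv2.INTER_CUBIC))"
```

```text
t 4.8 pos [478.3 -99.7 185. ] toolx [-0. -0. -1.] ydeg -106.5 j6 1.155 F [-0.4 -0.6  0.3] T [-0.    0.02  0.01] w 80.0
shift [ 0.  -0.1  0.5]
spin options [np.float64(-179.9), np.float64(0.1), np.float64(180.1)]
40 [269. 624.]
54 [268. 659.]
-40 [270. 443.]
-54 [270. 415.]
```

View pics/n4.png

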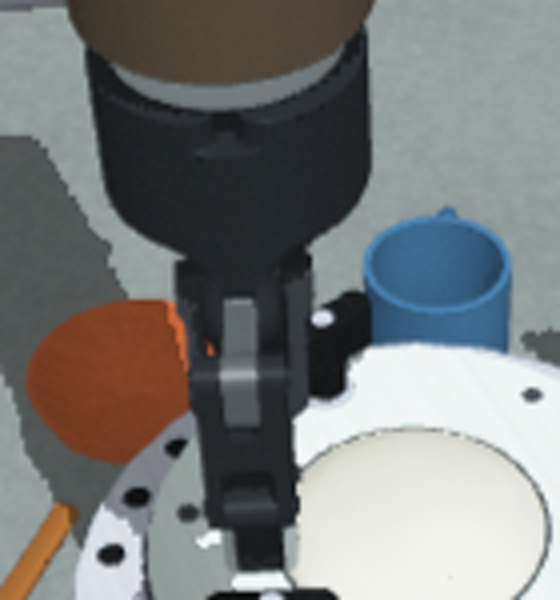

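Call:
drive_tool --pt "0 0 0 0" --pt "0 0 0 0" --pt "0 0 0 0" --pt "0 0 0 0" --pt "0 0 0 0" --pt "0 0 0 0" --pt "10 0 0 0" --pt "0 0 0 0" --grip 28

```text
clock: 5.52
position: [477.1, -99.6, 173.2]
ee_rot: [-0.699, 0.102, 0.701, 0.102]
contact_force: [-1.2, -0.3, -0.5]
gripper_width: 28.4
```

Call:
drive_tool --pt "5 0 0 0" --pt "5 0 0 0" --pt "3 0 0 0" --pt "3 0 0 0" --pt "3 0 0 0" --pt "0 0 0 0"

```text
clock: 6.02
position: [478.0, -99.7, 155.4]
ee_rot: [-0.699, 0.102, 0.7, 0.102]
contact_force: [0.3, 0.0, -0.2]
gripper_width: 28.1
```

```bash
python3 -c "
from h import *
plan(*KN['near'])
for o in(14,-14):
  th=np.radians(-106.6);p=(478+o*np.cos(th),-99+o*np.sin(th),160);print(o,((px('side',p)-[220,240])*6).round(0))
a=arm.get_image('side')[240:340,220:340,::-1].copy()
cv2.imwrite('pics/n5.png',cv2.resize(a,None,fx=6,fy=6,interpolation=cv2.INTER_CUBIC))"
```

```text
t 6.02 pos [478.  -99.7 155.4] toolx [-0.001  0.    -1.   ] ydeg -106.5 j6 1.155 F [ 0.3  0.  -0.2] T [ 0.06  0.06 -0.04] w 28.1
shift [ 0.  -0.1  0.2]
spin options [np.float64(-179.9), np.float64(0.1), np.float64(180.1)]
14 [353. 470.]
-14 [354. 375.]
```

View pics/n5.png

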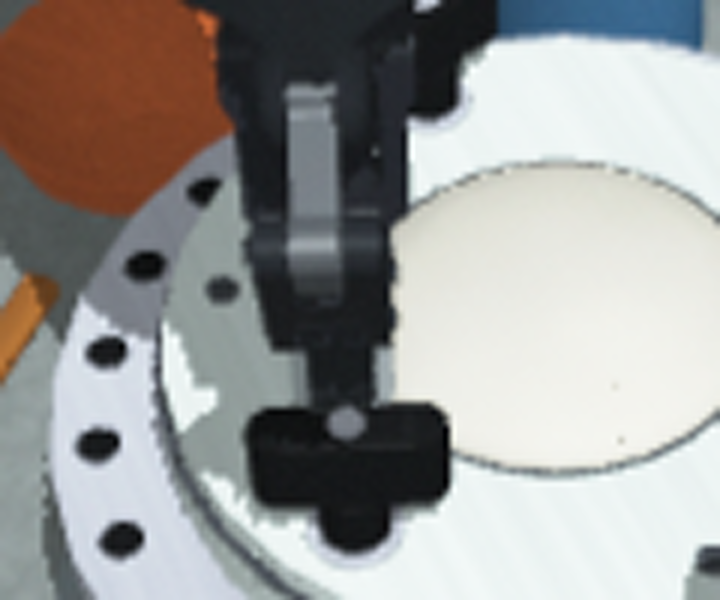

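Still no contact. The visible fingertip is either above the bar or behind it. I'll step down a little and check numerically whether the knob's dot gets covered.

Call:
drive_tool --pt "2 0 0 0" --pt "2 0 0 0" --pt "2 0 0 0" --pt "2 0 0 0" --pt "0 0 0 0"

```text
clock: 6.48
position: [478.0, -99.7, 147.6]
ee_rot: [-0.699, 0.102, 0.7, 0.102]
contact_force: [-0.2, -0.2, 0.1]
gripper_width: 28.1
```

```bash
python3 -c "
from h import *
plan(*KN['near'])
a=arm.get_image('side').astype(int)
b=cv2.imread('pics/n5.png')
print(a[296:326,277].sum(1)//3); print(a[300:318,270:286].sum(2)//3)"
```

```text
t 6.48 pos [478.  -99.7 147.6] toolx [-0.001  0.    -1.   ] ydeg -106.5 j6 1.154 F [-0.2 -0.2  0.1] T [ 0.    0.03 -0.01] w 28.1
shift [ 0.  -0.2  0.3]
spin options [np.float64(-179.9), np.float64(0.1), np.float64(180.1)]
[ 26  29  32  28  30  29  28  27  27  27  27  29  28  28  40  73 109  54
  22  21  22  24  23  23  23  23  23  22  25  28]
[[ 28  26  27  31  30  31  39  30  28  30  31  30  28  28  29 105]
 [ 33  28  29  35  33  35  34  29  27  31  32  28  32  49  52 103]
 [ 71  42  28  28  27  28  27  28  26  27  26  27  50 110 119 166]
 [118  71  34  29  26  28  26  27  27  27  26  28  64 156 168 165]
 [120  79  36  27  26  27  28  27  28  28  26  26  59 155 168 143]
 [117  80  37  29  27  27  28  27  27  27  27  25  44 155 168 158]
 [118  84  38  26  27  27  27  27  27  29  27  27  49 155 167 161]
 [117  99  43  27  29  28  27  29  28  28  29  30  53 155 167 167]
 [115 104  48  29  34  33  28  28  29  30  36  36  33 154 167 167]
 [114 118  58  35  37  41  30  28  39  36  33  34  31 153 167 155]
 [100 111  57  35  34  37  39  40  39  37  41  34  37 139 153  96]
 [ 51  73  50  34  26  59  71  73  74  66  62  43  46  70  79  41]
 [ 16  19  17  32  20  72 102 109 105  83  34  16  18  27  26  29]
 [ 19  17  20  18  18  22  34  54  41  22  19  20  19  31  31  31]
 [ 21  23  22  20  22  24  22  22  24  25  26  26  25  35  36  39]
 [ 20  23  20  19  18  19  20  21  20  19  23  23  24  25  24  22]
 [ 17  19  16  18  20  19  18  22  18  22  23  23  23  23  23  23]
 [ 22  23  20  18  22  22  23  24  20  22  23  24  22  24  24  23]]
```

Call:
drive_tool --pt "1 0 0 0" --pt "1 0 0 0" --pt "1 0 0 0" --pt "0 0 0 0"

```text
clock: 6.87
position: [478.2, -99.7, 144.9]
ee_rot: [-0.7, 0.102, 0.7, 0.102]
contact_force: [1.1, -0.6, -0.3]
gripper_width: 28.1
```

Call:
drive_tool --pt "1 0 0 0" --pt "1 0 0 0" --pt "1 0 0 0" --pt "0 0 0 0"

```text
clock: 7.2
position: [478.2, -99.7, 141.9]
ee_rot: [-0.7, 0.102, 0.7, 0.102]
contact_force: [-0.3, 0.4, 0.1]
gripper_width: 28.3
```

```bash
python3 -c "
from h import *
plan(*KN['near'])
a=arm.get_image('side')[240:340,220:340,::-1].copy()
cv2.imwrite('pics/n6.png',cv2.resize(a,None,fx=6,fy=6,interpolation=cv2.INTER_CUBIC))"
```

```text
t 7.2 pos [478.2 -99.7 141.9] toolx [-0.  0. -1.] ydeg -106.5 j6 1.154 F [-0.3  0.4  0.1] T [-0.02 -0.02  0.05] w 28.3
shift [ 0.  -0.1  0.5]
spin options [np.float64(-179.9), np.float64(0.1), np.float64(180.1)]
```

View pics/n6.png

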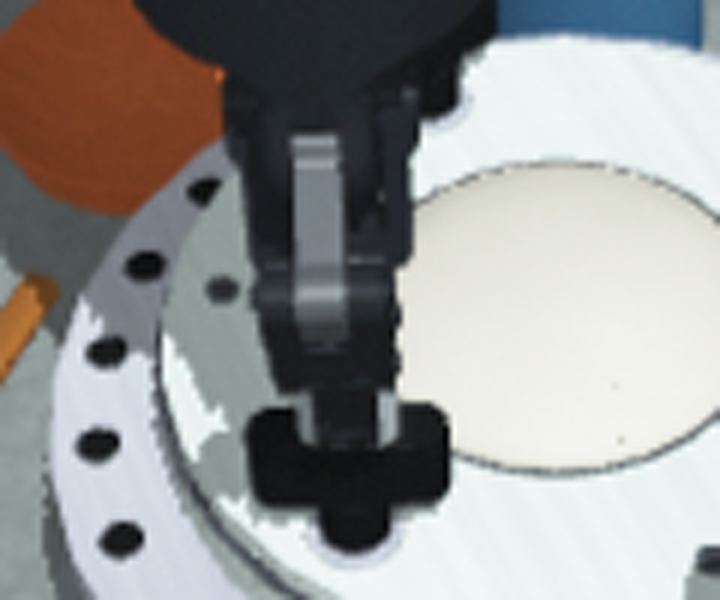

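The finger now overlaps the front of the bar at about (350,447) in the crop. Closing the jaws a little will tell whether the bar is really between the pads.

Call:
drive_tool --pt "0 0 0 0" --pt "0 0 0 0" --pt "0 0 0 0" --pt "0 0 0 0" --pt "0 0 0 0" --pt "0 0 0 0" --grip 10

```text
clock: 7.75
position: [478.4, -99.7, 142.1]
ee_rot: [0.7, -0.102, -0.7, -0.102]
contact_force: [0.9, -0.3, 0.7]
gripper_width: 10.2
```

```bash
python3 -c "
from h import *
plan(*KN['near'])"
```

```text
t 7.75 pos [478.4 -99.7 142.1] toolx [ 0. -0. -1.] ydeg -106.5 j6 1.154 F [ 0.9 -0.3  0.7] T [0.04 0.   0.06] w 10.2
shift [-0.  -0.   0.6]
spin options [np.float64(-179.9), np.float64(0.1), np.float64(180.1)]
```

The jaws closed to 10 mm with nothing between them, so the tips really are above the bar. I'll touch down gently on the knob's top to get the true height.

Call:
drive_tool --pt "1 0 0 0" --pt "1 0 0 0" --pt "0 0 0 0"

```text
clock: 8.0
position: [478.2, -99.7, 139.8]
ee_rot: [-0.7, 0.102, 0.7, 0.102]
contact_force: [-0.3, -0.2, -0.1]
gripper_width: 10.2
```

Call:
drive_tool --pt "1 0 0 0" --pt "1 0 0 0" --pt "0 0 0 0"

```text
clock: 8.25
position: [478.2, -99.7, 137.8]
ee_rot: [-0.7, 0.102, 0.7, 0.102]
contact_force: [0.3, -0.4, 0.0]
gripper_width: 10.1
```

Call:
drive_tool --pt "1 0 0 0" --pt "1 0 0 0" --pt "0 0 0 0"

```text
clock: 8.5
position: [478.2, -99.7, 135.9]
ee_rot: [-0.7, 0.102, 0.7, 0.102]
contact_force: [-0.0, 0.1, -0.8]
gripper_width: 10.3
```

Call:
drive_tool --pt "1 0 0 0" --pt "0 0 0 0" --pt "1 0 0 0" --pt "0 0 0 0"

```text
clock: 8.83
position: [478.3, -99.7, 133.9]
ee_rot: [-0.7, 0.102, 0.7, 0.102]
contact_force: [1.3, 0.5, 0.2]
gripper_width: 9.9
```

Call:
drive_tool --pt "1 0 0 0" --pt "0 0 0 0" --pt "1 0 0 0" --pt "0 0 0 0"

```text
clock: 9.17
position: [478.3, -99.7, 131.9]
ee_rot: [-0.7, 0.102, 0.7, 0.102]
contact_force: [0.0, 0.1, 0.1]
gripper_width: 9.7
```

```bash
python3 -c "
from h import *
plan(*KN['near'])
a=arm.get_image('side')[240:340,220:340,::-1].copy()
b=cv2.resize(a,None,fx=6,fy=6,interpolation=cv2.INTER_CUBIC);cv2.imwrite('pics/n7.png',b)
g=a.astype(int).sum(2)//3
print(g[60:90,46:70])"
```

```text
t 9.17 pos [478.3 -99.7 131.9] toolx [-0.  0. -1.] ydeg -106.5 j6 1.155 F [0.  0.1 0.1] T [-0.01 -0.01  0.01] w 9.7
shift [ 0.  -0.1  0.5]
spin options [np.float64(-179.9), np.float64(0.1), np.float64(180.1)]
[[ 34  35  34  32  49  66  67  69  67  66  65  64  51  33  30  28  28  27
   27  26  61 171 225 231]
 [ 24  27  26  26  34  46  48  47  47  48  47  47  42  28  26  24  25  25
   26  27  51 174 225 231]
 [ 30  25  26  25  25  29  31  33  34  35  33  28  27  26  26  26  25  25
   26  27 106 190 228 231]
 [ 47  26  26  26  28  26  27  27  26  26  27  26  25  27  26  26  26  25
   25  27 158 224 231 232]
 [ 75  31  25  26  32  40  31  27  28  27  26  27  27  28  27  26  25  38
   48  64 138 224 231 233]
 [118  71  62  71  72  81  51  29  27  27  25  27  28  27  27  25  26  71
  111 136 182 225 231 232]
 [155 134 119 133 121 118  78  36  27  27  28  27  26  27  26  28  28  90
  156 165 175 201 208 212]
 [134 133 103  97 113 118  80  37  27  27  28  27  27  26  28  27  27  84
  156 166 137  77  64  65]
 [ 18  18  15  15  99 116  85  37  28  28  28  28  26  27  28  27  27  86
  157 166
[... 1439 characters left out ...]
21  23  21  23  23  23  24  22  22  24  23  22  21  23  23  23  23
   21  27  29  30  41  43]
 [ 59  58  59  57  59  58  50  28  23  25  25  24  25  26  25  25  24  22
   21  57  72  85 101 103]
 [125 126 126 125 125 116  97  38  18  22  24  26  30  28  26  21  23  21
   20  86 120 143 149 182]
 [151 152 186 190 189 140 105  40  20  21  20  22  22  21  21  22  22  22
   19 107 148 169 188 235]
 [189 190 237 241 241 177 153  60  18  22  23  22  24  22  22  24  23  21
   21 150 203 226 240 241]
 [240 241 241 242 233 216 213 103  28  20  20  21  25  22  23  22  23  22
   33 162 206 220 240 241]
 [241 241 240 241 206 208 215 140  45  21  23  22  22  23  23  22  22  22
   92 201 208 231 242 242]]
```

Call:
drive_tool --pt "1 0 0 0" --pt "0 0 0 0" --pt "1 0 0 0" --pt "0 0 0 0"

```text
clock: 9.55
position: [478.3, -99.7, 129.9]
ee_rot: [-0.7, 0.102, 0.7, 0.102]
contact_force: [-0.2, 0.3, 0.5]
gripper_width: 9.8
```

Call:
drive_tool --pt "1 0 0 0" --pt "0 0 0 0" --pt "1 0 0 0" --pt "0 0 0 0"

```text
clock: 9.88
position: [478.3, -99.7, 127.9]
ee_rot: [-0.7, 0.102, 0.7, 0.102]
contact_force: [-0.9, 0.5, 0.4]
gripper_width: 9.9
```

Call:
drive_tool --pt "1 0 0 0" --pt "0 0 0 0" --pt "0 0 0 0"

```text
clock: 10.13
position: [478.3, -99.7, 127.0]
ee_rot: [-0.7, 0.102, 0.7, 0.102]
contact_force: [-0.2, 0.3, -0.2]
gripper_width: 9.6
```

Call:
drive_tool --pt "1 0 0 0" --pt "0 0 0 0" --pt "0 0 0 0"

```text
clock: 10.38
position: [478.5, -99.7, 126.2]
ee_rot: [0.7, -0.102, -0.7, -0.102]
contact_force: [0.3, -0.7, 0.2]
gripper_width: 10.2
```

```bash
python3 -c "
from h import *
plan(*KN['near'])
a=arm.get_image('side')[240:340,220:340,::-1].copy()
g=a.astype(int).sum(2)//3
print(g[66:84,48:70])"
```

```text
t 10.38 pos [478.5 -99.7 126.2] toolx [ 0. -0. -1.] ydeg -106.5 j6 1.155 F [ 0.3 -0.7  0.2] T [-0.02 -0.02  0.02] w 10.2
shift [-0.   0.   0.8]
spin options [np.float64(-179.9), np.float64(0.1), np.float64(180.1)]
[[ 25  25  25  31  26  27  26  26  26  26  26  27  26  25  26  26  27  25
   62 191 208 213]
 [ 24  27  26  48  36  29  26  26  28  26  26  26  27  27  26  32  62  66
   70  63  62  65]
 [ 23  23  46  78  64  33  25  26  26  27  27  28  28  27  28  43 129 139
  125  53  28  27]
 [ 18  19  75 113 101  46  27  27  27  27  26  27  26  28  26  43 154 165
  142  59  28  27]
 [ 16  17  57 111 116  51  28  26  27  27  27  26  27  27  25  48 153 166
  159  64  27  29]
 [ 17  17  58 110 117  53  27  28  28  27  27  26  26  26  27  52 154 166
  160  65  26  27]
 [ 16  16  52 108 117  62  30  27  26  27  27  28  26  27  26  32 153 166
  167  68  27  28]
 [ 18  17  32 107 116  67  32  27  26  26  26  25  26  29  28  32 152 165
  165  72  32  28]
 [ 21  19  21 107 117  78  38  27  27  26  26  26  26  34  33  29 152 165
  152  67  34  28]
 [ 20  23  19  92 109  76  36  27  27  26  32  32  27  29  34  36 138 145
   90  33  21  22]
 [ 17  17  16  32  70  62  30  23  24  22  37  39  24  23  36  46  71  50
   25  22  22  22]
 [ 16  17  16  18  15  16  15  18  15  19  18  18  17  18  19  17  22  21
   22  22  21  23]
 [ 16  17  16  17  19  18  18  17  17  18  18  18  18  20  22  22  23  22
   23  21  21  21]
 [ 18  17  17  16  17  17  19  17  17  18  18  21  22  22  21  22  22  22
   23  21  22  23]
 [ 16  18  15  18  17  17  16  18  22  22  22  22  22  22  22  22  21  22
   22  22  23  23]
 [ 19  16  16  19  19  20  18  22  22  22  22  23  21  21  22  23  21  24
   23  22  23  23]
 [ 21  21  20  22  23  21  19  22  23  22  24  22  22  22  22  23  24  23
   22  23  22  23]
 [ 22  22  22  22  22  21  23  22  22  23  23  22  24  23  22  22  23  27
   30  31  41  43]]
```

Call:
drive_tool --pt "1 0 0 0" --pt "1 0 0 0" --pt "0 0 0 0"

```text
clock: 10.68
position: [479.1, -100.3, 126.0]
ee_rot: [0.701, -0.102, -0.699, -0.101]
contact_force: [-2.4, -0.8, 9.3]
gripper_width: 9.9
```

Call:
drive_tool --pt "1 0 0 0" --pt "0 0 0 0" --pt "0 0 0 0"

```text
clock: 10.93
position: [479.3, -100.4, 125.9]
ee_rot: [0.701, -0.102, -0.699, -0.101]
contact_force: [-4.3, -0.5, 13.8]
gripper_width: 10.1
```

Call:
drive_tool --pt "1 0 0 0" --pt "0 0 0 0" --pt "0 0 0 0"

```text
clock: 11.18
position: [479.4, -100.5, 125.8]
ee_rot: [0.701, -0.102, -0.699, -0.1]
contact_force: [-6.2, -0.4, 18.6]
gripper_width: 9.9
```

Call:
drive_tool --pt "1 0 0 0" --pt "0 0 0 0" --pt "0 0 0 0"

```text
clock: 11.43
position: [479.6, -100.6, 125.7]
ee_rot: [0.701, -0.102, -0.699, -0.1]
contact_force: [-6.5, 1.4, 23.9]
gripper_width: 10.1
```

Contact came at a reported z of 126, so on the knob's top (162 mm) the real tip is about 36 mm higher than reported. I'll back off and check the lateral offset against the pixel data I already have.

Call:
drive_tool --pt "-5 0 0 0" --pt "-6 0 0 0" --pt "0 0 0 0" --pt "0 0 0 0" --pt "0 0 0 0" --pt "0 0 0 0" --grip 30

```text
clock: 11.93
position: [478.0, -99.7, 131.4]
ee_rot: [-0.699, 0.102, 0.7, 0.102]
contact_force: [-0.1, -0.1, -0.1]
gripper_width: 29.9
```

```bash
python3 -c "
from h import *
plan(*KN['near'])
th=np.radians(-106.5);j=np.array([np.cos(th),np.sin(th),0])
# (claimed z, w, row, col center)
for zc,w,uv in[(126.2,10,(277.8,316.4)),(141.9,28.3,(278.3,314.5)),(155.4,28,(277.2,308)),(176,28,(277.8,296.7)),(185,80,(275.5,303))]:
  for off in(36,):
    z=zc+off+(w-10)/75*11.5
    p=onz('side',uv,z)-np.array([478.3,-99.7,0]);p[2]=0
    print(w,'o',(p@j).round(1),'lat',(p@np.cross([0,0,1],j)).round(1),'o-w/2',(p@j-w/2).round(1))
"
```

```text
t 11.93 pos [478.  -99.7 131.4] toolx [-0.002 -0.    -1.   ] ydeg -106.5 j6 1.155 F [-0.1 -0.1 -0.1] T [0.   0.04 0.01] w 29.9
shift [ 0.  -0.2  0.2]
spin options [np.float64(-179.9), np.float64(0.1), np.float64(180.1)]
10 o 11.8 lat -1.9 o-w/2 6.8
28.3 o 23.4 lat -0.1 o-w/2 9.2
28 o 23.3 lat -0.8 o-w/2 9.3
28 o 21.6 lat 1.2 o-w/2 7.6
80 o 46.2 lat -0.5 o-w/2 6.2
```

The data is consistent: lateral position is good, finger tips are about 8 mm thick, and the tip sits about 36 mm above the reported TCP. I'll descend around the bar in force-checked steps.

Call:
drive_tool --pt "2 0 0 0" --pt "2 0 0 0" --pt "2 0 0 0" --pt "2 0 0 0" --pt "2 0 0 0" --pt "0 0 0 0"

```text
clock: 12.43
position: [478.0, -99.7, 121.5]
ee_rot: [-0.699, 0.102, 0.7, 0.102]
contact_force: [-0.4, 0.0, 0.1]
gripper_width: 30.2
```

Call:
drive_tool --pt "2 0 0 0" --pt "2 0 0 0" --pt "2 0 0 0" --pt "2 0 0 0" --pt "0 0 0 0"

```text
clock: 12.85
position: [478.0, -99.7, 113.6]
ee_rot: [-0.699, 0.102, 0.7, 0.102]
contact_force: [0.1, 0.8, -0.1]
gripper_width: 29.9
```

Call:
drive_tool --pt "2 0 0 0" --pt "2 0 0 0" --pt "2 0 0 0" --pt "0 0 0 0"

```text
clock: 13.18
position: [478.0, -99.7, 107.6]
ee_rot: [-0.699, 0.102, 0.7, 0.102]
contact_force: [-0.1, -0.1, -0.0]
gripper_width: 29.9
```

Call:
drive_tool --pt "0 0 0 0" --pt "0 0 0 0" --pt "0 0 0 0" --pt "0 0 0 0" --pt "0 0 0 0" --grip 0

```text
clock: 13.6
position: [477.8, -100.1, 108.3]
ee_rot: [-0.699, 0.102, 0.7, 0.102]
contact_force: [-3.4, -2.8, 3.6]
gripper_width: 12.5
```

```bash
python3 -c "
from h import *
plan(*KN['near'])"
```

```text
t 13.6 pos [ 477.8 -100.1  108.3] toolx [-0.001 -0.    -1.   ] ydeg -106.5 j6 1.155 F [-3.4 -2.8  3.6] T [-0.71  0.79 -0.04] w 12.5
shift [-0.  -0.6  0.2]
spin options [np.float64(-179.9), np.float64(0.1), np.float64(180.1)]
```

Gripped (stopped at 12.5 mm). Now turning clockwise.

Call:
drive_tool --pt "0 0 0 4" --pt "0 0 0 6" --pt "0 0 0 6" --pt "0 0 0 6" --pt "0 0 0 6" --pt "0 0 0 6" --pt "0 0 0 6"

```text
clock: 14.18
position: [476.8, -100.6, 108.3]
ee_rot: [-0.621, 0.337, 0.623, 0.335]
contact_force: [-4.2, -4.3, 5.4]
gripper_width: 12.7
```

```bash
python3 -c "
from h import *
plan(*KN['near'])"
```

```text
t 14.18 pos [ 476.8 -100.6  108.3] toolx [-0.003 -0.001 -1.   ] ydeg -146.8 j6 0.452 F [-4.2 -4.3  5.4] T [-1.33  1.3   0.06] w 12.7
shift [-0.  -1.4  0.4]
spin options [np.float64(-220.2), np.float64(-40.2), np.float64(139.8)]
```

Turning freely (40°, about 0.06 N m). Continuing.

Call:
drive_tool --pt "0 0 0 6" --pt "0 0 0 6" --pt "0 0 0 6" --pt "0 0 0 6" --pt "0 0 0 6" --pt "0 0 0 0"

```text
clock: 14.68
position: [476.0, -101.0, 108.3]
ee_rot: [-0.513, 0.487, 0.515, 0.484]
contact_force: [-6.4, -5.0, 6.1]
gripper_width: 12.5
```

```bash
python3 -c "
from h import *
plan(*KN['near'])"
```

```text
t 14.68 pos [ 476.  -101.   108.3] toolx [-0.005 -0.002 -1.   ] ydeg -176.8 j6 -0.071 F [-6.4 -5.   6.1] T [-1.55  1.64 -0.04] w 12.5
shift [-0.  -1.9  1.4]
spin options [np.float64(-250.2), np.float64(-70.2), np.float64(109.8)]
```

Call:
drive_tool --pt "0 0 0 4" --pt "0 0 0 4" --pt "0 0 0 4" --pt "0 0 0 0"

```text
clock: 15.02
position: [475.6, -100.9, 108.3]
ee_rot: [-0.46, 0.538, 0.462, 0.534]
contact_force: [-6.9, -5.1, 7.5]
gripper_width: 12.6
```

```bash
python3 -c "
from h import *
plan(*KN['near'])"
```

```text
t 15.02 pos [ 475.6 -100.9  108.3] toolx [-0.006 -0.002 -1.   ] ydeg 171.4 j6 -0.278 F [-6.9 -5.1  7.5] T [-1.41  1.89  0.33] w 12.6
shift [-0.  -2.   1.7]
spin options [np.float64(-262.0), np.float64(-82.0), np.float64(98.0)]
```

Call:
drive_tool --pt "0 0 0 3" --pt "0 0 0 3" --pt "0 0 0 0"

```text
clock: 15.27
position: [475.1, -100.5, 108.3]
ee_rot: [-0.434, 0.56, 0.435, 0.555]
contact_force: [-8.4, -1.8, 8.2]
gripper_width: 12.8
```

```bash
python3 -c "
from h import *
plan(*KN['near'])"
```

```text
t 15.27 pos [ 475.1 -100.5  108.3] toolx [-0.007 -0.003 -1.   ] ydeg 165.8 j6 -0.377 F [-8.4 -1.8  8.2] T [-0.55  2.42  1.93] w 12.8
shift [-0.  -2.3  1.7]
spin options [np.float64(-267.6), np.float64(-87.6), np.float64(92.4)]
```

Torque rose to 1.9 N m at about 88°, so that knob is on its stop. Release and go to A.

Call:
drive_tool --pt "0 0 0 0" --pt "0 0 0 0" --pt "0 0 0 0" --pt "0 0 0 0" --pt "-15 0 0 0" --pt "-20 0 0 0" --pt "-12 0 0 0" --pt "0 0 0 0" --grip 30

```text
clock: 15.93
position: [480.9, -99.5, 157.8]
ee_rot: [-0.434, 0.557, 0.431, 0.561]
contact_force: [-0.2, 0.9, 0.3]
gripper_width: 30.2
```

```bash
python3 -c "
from h import *
plan(537,33.5,19.7)"
```

```text
t 15.93 pos [480.9 -99.5 157.8] toolx [ 0.007  0.    -1.   ] ydeg 165.5 j6 -0.381 F [-0.2  0.9  0.3] T [ 0.02 -0.02  0.01] w 30.2
shift [  0.4 -21.  142.8]
spin options [np.float64(-124.2), np.float64(55.8), np.float64(235.8)]
```

Call:
drive_tool --pt "0 -3 20 0" --pt "0 -6 40 0" --pt "0 -6 40 0" --pt "0 -6 40 0" --pt "0 0 3 0" --pt "0 0 0 7" --pt "0 0 0 7" --pt "0 0 0 7" --pt "0 0 0 7" --pt "0 0 0 7"

```text
clock: 16.77
position: [534.3, 33.6, 154.0]
ee_rot: [-0.242, 0.665, 0.243, 0.664]
contact_force: [0.4, -0.3, -0.5]
gripper_width: 29.7
```

Call:
drive_tool --pt "0 0 0 7" --pt "0 0 0 7" --pt "0 0 0 6.8" --pt "0 0 0 0" --pt "0 0 0 0"

```text
clock: 17.18
position: [534.3, 33.4, 154.4]
ee_rot: [-0.122, 0.697, 0.122, 0.696]
contact_force: [0.0, 0.5, -0.0]
gripper_width: 29.9
```

```bash
python3 -c "
from h import *
plan(537,33.5,19.7)"
```

```text
t 17.18 pos [534.3  33.4 154.4] toolx [-0.001  0.    -1.   ] ydeg 109.8 j6 -1.59 F [ 0.   0.5 -0. ] T [ 0.01 -0.01 -0.02] w 29.9
shift [-0.  -0.8  2.5]
spin options [np.float64(-179.9), np.float64(0.1), np.float64(180.1)]
```

Shift 2.5, then descend 46.5 mm to a reported z of 108.

Call:
drive_tool --pt "0 -0.8 2.5 0" --pt "10 0 0 0" --pt "10 0 0 0" --pt "3 0 0 0" --pt "3 0 0 0" --pt "0 0 0 0"

```text
clock: 17.68
position: [536.6, 33.3, 127.9]
ee_rot: [-0.121, 0.697, 0.121, 0.696]
contact_force: [-0.2, -0.7, 0.6]
gripper_width: 30.1
```

Call:
drive_tool --pt "3 0 0 0" --pt "3 0 0 0" --pt "3 0 0 0" --pt "0 0 0 0"

```text
clock: 18.02
position: [536.8, 33.4, 119.5]
ee_rot: [-0.121, 0.697, 0.121, 0.696]
contact_force: [-0.1, -1.0, -0.2]
gripper_width: 30.4
```

Call:
drive_tool --pt "3 0 0 0" --pt "3 0 0 0" --pt "3 0 0 0" --pt "2.5 0 0 0" --pt "0 0 0 0"

```text
clock: 18.43
position: [536.8, 33.4, 107.9]
ee_rot: [-0.121, 0.697, 0.121, 0.696]
contact_force: [0.0, 0.5, -0.6]
gripper_width: 29.8
```

Call:
drive_tool --pt "0 0 0 0" --pt "0 0 0 0" --pt "0 0 0 0" --pt "0 0 0 0" --pt "0 0 0 0" --grip 0

```text
clock: 18.85
position: [537.5, 33.9, 108.8]
ee_rot: [-0.121, 0.696, 0.121, 0.697]
contact_force: [-0.1, 2.0, 0.7]
gripper_width: 12.5
```

```bash
python3 -c "
from h import *
plan(537,33.5,19.7)"
```

```text
t 18.85 pos [537.5  33.9 108.8] toolx [ 0.001  0.001 -1.   ] ydeg 109.7 j6 -1.591 F [-0.1  2.   0.7] T [ 0.69 -0.01 -0.01] w 12.5
shift [-0.  -0.2 -0.6]
spin options [np.float64(-180.0), np.float64(-0.0), np.float64(180.0)]
```

Call:
drive_tool --pt "0 0 0 4" --pt "0 0 0 6" --pt "0 0 0 6" --pt "0 0 0 6" --pt "0 0 0 6" --pt "0 0 0 6" --pt "0 0 0 6" --pt "0 0 0 5" --pt "0 0 0 5" --pt "0 0 0 0"

```text
clock: 19.68
position: [537.5, 34.3, 108.8]
ee_rot: [0.186, 0.682, -0.185, 0.683]
contact_force: [-0.7, 4.5, 0.1]
gripper_width: 12.7
```

```bash
python3 -c "
from h import *
plan(537,33.5,19.7)"
```

```text
t 19.68 pos [537.5  34.3 108.8] toolx [ 0.001  0.001 -1.   ] ydeg 59.6 j6 -2.466 F [-0.7  4.5  0.1] T [ 1.29  0.18 -0.04] w 12.7
shift [-0.  -0.9 -0. ]
spin options [np.float64(-230.1), np.float64(-50.1), np.float64(129.9)]
```

Call:
drive_tool --pt "0 0 0 4" --pt "0 0 0 4" --pt "0 0 0 0"

```text
clock: 19.93
position: [537.5, 34.3, 108.8]
ee_rot: [0.232, 0.668, -0.231, 0.668]
contact_force: [-1.0, 4.7, 1.1]
gripper_width: 12.4
```

```bash
python3 -c "
from h import *
plan(537,33.5,19.7)"
```

```text
t 19.93 pos [537.5  34.3 108.8] toolx [ 0.001  0.001 -1.   ] ydeg 51.7 j6 -2.603 F [-1.   4.7  1.1] T [ 1.53  0.22 -0.05] w 12.4
shift [-0.  -1.   0.1]
spin options [np.float64(-238.0), np.float64(-58.0), np.float64(122.0)]
```

Call:
drive_tool --pt "0 0 0 3" --pt "0 0 0 3" --pt "0 0 0 0"

```text
clock: 20.18
position: [538.3, 34.3, 108.8]
ee_rot: [0.264, 0.655, -0.264, 0.657]
contact_force: [1.1, 4.7, -0.8]
gripper_width: 12.7
```

```bash
python3 -c "
from h import *
plan(537,33.5,19.7)"
```

```text
t 20.18 pos [538.3  34.3 108.8] toolx [ 0.002  0.    -1.   ] ydeg 46.1 j6 -2.702 F [ 1.1  4.7 -0.8] T [ 1.45 -0.21  1.42] w 12.7
shift [-0.  -1.5 -0.3]
spin options [np.float64(-243.6), np.float64(-63.6), np.float64(116.4)]
```

Call:
drive_tool --pt "0 0 0 3" --pt "0 0 0 0"

```text
clock: 20.35
position: [538.5, 34.3, 108.9]
ee_rot: [0.28, 0.648, -0.28, 0.65]
contact_force: [1.3, 5.1, -2.2]
gripper_width: 12.9
```

```bash
python3 -c "
from h import *
plan(537,33.5,19.7)"
```

```text
t 20.35 pos [538.5  34.3 108.9] toolx [ 0.003 -0.001 -1.   ] ydeg 43.3 j6 -2.752 F [ 1.3  5.1 -2.2] T [ 1.36 -0.33  2.11] w 12.9
shift [-0.  -1.7 -0.5]
spin options [np.float64(-246.4), np.float64(-66.4), np.float64(113.6)]
```

A is on its stop (2.1 N m). Release and head to the far knob.

Call:
drive_tool --pt "0 0 0 0" --pt "0 0 0 0" --pt "0 0 0 0" --pt "0 0 0 0" --pt "-15 0 0 0" --pt "-20 0 0 0" --pt "-11 0 0 0" --pt "0 0 0 0" --pt "0 0 0 0" --grip 30

```text
clock: 21.1
position: [537.3, 33.3, 154.9]
ee_rot: [0.284, 0.647, -0.284, 0.648]
contact_force: [0.4, -0.6, -1.1]
gripper_width: 30.0
```

```bash
python3 -c "
from h import *
plan(623.3,-86.3,71.9)"
```

```text
t 21.1 pos [537.3  33.3 154.9] toolx [ 0.001  0.001 -1.   ] ydeg 42.7 j6 -2.76 F [ 0.4 -0.6 -1.1] T [-0.02  0.02 -0.04] w 30.0
shift [  0.  -17.8 146.3]
spin options [np.float64(-119.2), np.float64(60.8), np.float64(240.8)]
```

Call:
drive_tool --pt "0 -3 26 0" --pt "0 -5 40 0" --pt "0 -5 40 0" --pt "0 -4.8 40.3 0" --pt "0 0 0 -7" --pt "0 0 0 -7" --pt "0 0 0 -7" --pt "0 0 0 -7" --pt "0 0 0 -7" --pt "0 0 0 -7"

```text
clock: 21.93
position: [622.2, -86.4, 152.6]
ee_rot: [0.031, 0.708, -0.031, 0.705]
contact_force: [0.3, 0.7, -0.1]
gripper_width: 30.1
```

Call:
drive_tool --pt "0 0 0 -7" --pt "0 0 0 -7" --pt "0 0 0 -7" --pt "0 0 0 -7" --pt "0 0 0 -7" --pt "0 0 0 -7" --pt "0 0 0 -7" --pt "0 0 0 -7" --pt "0 0 0 -7" --pt "0 0 0 -7"

```text
clock: 22.77
position: [622.2, -86.3, 152.7]
ee_rot: [-0.379, 0.597, 0.381, 0.595]
contact_force: [0.4, -0.2, 0.4]
gripper_width: 30.0
```

Call:
drive_tool --pt "0 0 0 -7" --pt "0 0 0 0" --pt "0 0 0 0"

```text
clock: 23.02
position: [622.5, -86.3, 153.2]
ee_rot: [-0.412, 0.575, 0.413, 0.573]
contact_force: [-0.9, -0.5, 0.2]
gripper_width: 29.9
```

```bash
python3 -c "
from h import *
plan(623.3,-86.3,71.9)"
```

```text
t 23.02 pos [622.5 -86.3 153.2] toolx [-0.002 -0.    -1.   ] ydeg 161.5 j6 -0.442 F [-0.9 -0.5  0.2] T [ 0.01 -0.02  0.01] w 29.9
shift [-0.  -0.7  0.2]
spin options [np.float64(-180.4), np.float64(-0.4), np.float64(179.6)]
```

Call:
drive_tool --pt "10 0 0 0" --pt "10 0 0 0" --pt "3 0 0 0" --pt "3 0 0 0" --pt "0 0 0 0"

```text
clock: 23.43
position: [622.6, -86.1, 127.3]
ee_rot: [-0.413, 0.574, 0.414, 0.573]
contact_force: [0.6, 0.5, 0.2]
gripper_width: 29.9
```

Call:
drive_tool --pt "3 0 0 0" --pt "3 0 0 0" --pt "3 0 0 0" --pt "0 0 0 0"

```text
clock: 23.77
position: [622.9, -86.1, 118.9]
ee_rot: [-0.414, 0.574, 0.414, 0.573]
contact_force: [0.1, -0.9, 0.1]
gripper_width: 29.9
```

Call:
drive_tool --pt "3 0 0 0" --pt "3 0 0 0" --pt "3 0 0 0" --pt "1 0 0 0" --pt "0 0 0 0"

```text
clock: 24.18
position: [623.0, -86.1, 109.1]
ee_rot: [-0.414, 0.574, 0.414, 0.573]
contact_force: [0.0, 0.3, 0.3]
gripper_width: 30.2
```

Call:
drive_tool --pt "0 0 0 0" --pt "0 0 0 0" --pt "0 0 0 0" --pt "0 0 0 0" --pt "0 0 0 0" --grip 0

```text
clock: 24.6
position: [622.8, -86.1, 109.9]
ee_rot: [-0.414, 0.574, 0.414, 0.573]
contact_force: [-3.0, 1.4, 2.9]
gripper_width: 12.4
```

```bash
python3 -c "
from h import *
plan(623.3,-86.3,71.9)"
```

```text
t 24.6 pos [622.8 -86.1 109.9] toolx [-0.001  0.    -1.   ] ydeg 161.7 j6 -0.44 F [-3.   1.4  2.9] T [0.35 0.89 0.03] w 12.4
shift [-0.  -0.6 -0. ]
spin options [np.float64(-180.2), np.float64(-0.2), np.float64(179.8)]
```

Call:
drive_tool --pt "0 0 0 4" --pt "0 0 0 6" --pt "0 0 0 6" --pt "0 0 0 6" --pt "0 0 0 6" --pt "0 0 0 6" --pt "0 0 0 5" --pt "0 0 0 5" --pt "0 0 0 4" --pt "0 0 0 0"

```text
clock: 25.43
position: [622.6, -86.0, 109.8]
ee_rot: [-0.144, 0.693, 0.145, 0.692]
contact_force: [-4.4, 1.9, 4.5]
gripper_width: 12.7
```

```bash
python3 -c "
from h import *
plan(623.3,-86.3,71.9)"
```

```text
t 25.43 pos [622.6 -86.  109.8] toolx [-0.001  0.    -1.   ] ydeg 113.6 j6 -1.279 F [-4.4  1.9  4.5] T [0.59 1.22 0.01] w 12.7
shift [-0.  -0.6  0.5]
spin options [np.float64(-228.3), np.float64(-48.3), np.float64(131.7)]
```

Call:
drive_tool --pt "0 0 0 3" --pt "0 0 0 3" --pt "0 0 0 0"

```text
clock: 25.68
position: [622.1, -86.9, 109.9]
ee_rot: [-0.111, 0.7, 0.11, 0.697]
contact_force: [-5.3, -0.9, 3.4]
gripper_width: 12.2
```

```bash
python3 -c "
from h import *
plan(623.3,-86.3,71.9)"
```

```text
t 25.68 pos [622.1 -86.9 109.9] toolx [-0.003 -0.002 -1.   ] ydeg 107.9 j6 -1.378 F [-5.3 -0.9  3.4] T [-0.21  1.44  0.97] w 12.2
shift [-0.   0.2  1.3]
spin options [np.float64(-234.0), np.float64(-54.0), np.float64(126.0)]
```

Call:
drive_tool --pt "0 0 0 3" --pt "0 0 0 2" --pt "0 0 0 0"

```text
clock: 25.93
position: [621.9, -87.3, 110.0]
ee_rot: [-0.082, 0.704, 0.08, 0.701]
contact_force: [-5.5, -2.0, 4.3]
gripper_width: 12.6
```

```bash
python3 -c "
from h import *
plan(623.3,-86.3,71.9)"
```

```text
t 25.93 pos [621.9 -87.3 110. ] toolx [-0.003 -0.003 -1.   ] ydeg 103.2 j6 -1.462 F [-5.5 -2.   4.3] T [-0.56  1.62  2.07] w 12.6
shift [-0.   0.7  1.6]
spin options [np.float64(-238.7), np.float64(-58.7), np.float64(121.3)]
```

Call:
drive_tool --pt "0 0 0 0" --pt "0 0 0 0" --pt "0 0 0 0" --pt "0 0 0 0" --pt "-15 0 0 0" --pt "-20 0 0 0" --pt "-20 0 0 0" --pt "-5 0 0 0" --pt "0 0 0 0" --pt "0 0 0 0" --grip 50

```text
clock: 26.77
position: [623.0, -86.0, 169.0]
ee_rot: [-0.078, 0.703, 0.078, 0.703]
contact_force: [0.4, -1.0, -0.2]
gripper_width: 49.7
```

```bash
python3 -c "
from h import *
plan(557.6,-171)
a=arm.get_image('top')[170:350,270:510,::-1].copy();b=arm.get_image('side')[200:380,200:440,::-1].copy()
cv2.imwrite('pics/c1.png',cv2.resize(np.vstack([a,b]),None,fx=1.66,fy=1.66,interpolation=cv2.INTER_CUBIC))"
```

```text
t 26.77 pos [623. -86. 169.] toolx [-0.     0.001 -1.   ] ydeg 102.6 j6 -1.469 F [ 0.4 -1.  -0.2] T [-0.01  0.03  0.  ] w 49.7
shift [ -0.  -68.6 -82.4]
```

View pics/c1.png

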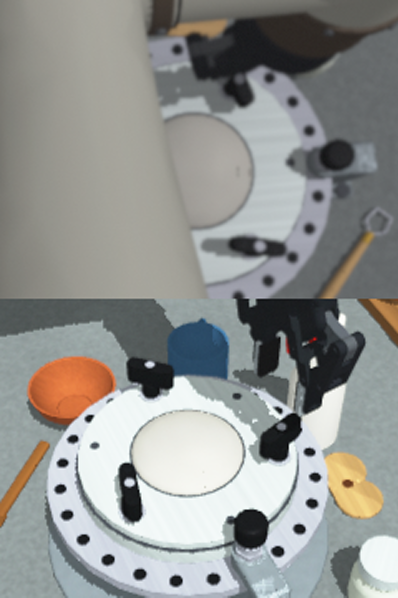

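The picture shows all three bars turned to matching angles relative to the ring, with the pin knob at crop (337,155) in the top view. I'll check the near knob's angle numerically and move over the plunger.

```bash
python3 -c "
from h import *
u=lambda p:(270+p[0]/1.66,170+p[1]/1.66)
d=onz('top',u((283,250)),160)-onz('top',u((232,241)),160);print(np.degrees(np.arctan2(d[1],d[0])),np.linalg.norm(d))
print(onz('top',u((337,154)),164.5), 'plunger again')"
```

```text
-99.00664789523402 44.2754026746857
[ 557.7695297  -169.33873307  164.5       ] plunger again
```

Call:
drive_tool --pt "0 -8 -10 0" --pt "0 -20 -24 0" --pt "0 -20 -24 0" --pt "0 -20 -24 0" --pt "0 -0.6 -0.4 0" --pt "0 0 0 0" --pt "0 0 0 0"

```text
clock: 27.45
position: [557.5, -171.5, 169.2]
ee_rot: [-0.078, 0.703, 0.078, 0.703]
contact_force: [-0.0, 0.3, -0.2]
gripper_width: 50.1
```

```bash
python3 -c "
from h import *
plan(557.6,-171)"
```

```text
t 27.45 pos [ 557.5 -171.5  169.2] toolx [-0.001  0.    -1.   ] ydeg 102.6 j6 -1.33 F [-0.   0.3 -0.2] T [-0.02  0.03 -0.01] w 50.1
shift [0.  0.5 0.2]
```

The near bar is at 81°, matching its stop. Descend on the plunger.

Call:
drive_tool --pt "15 0 0 0" --pt "15 0 0 0" --pt "8 0 0 0" --pt "3 0 0 0" --pt "3 0 0 0" --pt "0 0 0 0"

```text
clock: 27.95
position: [558.2, -170.8, 125.3]
ee_rot: [-0.078, 0.703, 0.078, 0.703]
contact_force: [0.0, -0.8, 0.2]
gripper_width: 50.1
```

Call:
drive_tool --pt "3 0 0 0" --pt "3 0 0 0" --pt "3 0 0 0" --pt "3 0 0 0" --pt "0 0 0 0"

```text
clock: 28.37
position: [557.5, -171.1, 112.9]
ee_rot: [-0.078, 0.703, 0.078, 0.702]
contact_force: [0.4, -0.4, -0.1]
gripper_width: 49.8
```

Call:
drive_tool --pt "3 0 0 0" --pt "3 0 0 0" --pt "3 0 0 0" --pt "3 0 0 0" --pt "3 0 0 0" --pt "0 0 0 0"

```text
clock: 28.87
position: [557.4, -171.0, 97.7]
ee_rot: [-0.078, 0.703, 0.078, 0.702]
contact_force: [-0.4, 0.9, -0.5]
gripper_width: 49.7
```

Call:
drive_tool --pt "0 0 0 0" --pt "0 0 0 0" --pt "0 0 0 0" --pt "0 0 0 0" --pt "0 0 0 0" --pt "0 0 0 0" --grip 0

```text
clock: 29.37
position: [558.2, -171.7, 99.0]
ee_rot: [-0.078, 0.703, 0.078, 0.703]
contact_force: [-0.4, -4.0, 1.1]
gripper_width: 25.7
```

```bash
python3 -c "
from h import *
plan(557.6,-171)"
```

```text
t 29.37 pos [ 558.2 -171.7   99. ] toolx [ 0.001 -0.001 -1.   ] ydeg 102.7 j6 -1.33 F [-0.4 -4.   1.1] T [-1.15 -0.07 -0.05] w 25.7
shift [-0.   0.8 -0.4]
```

Knob gripped (25.7 mm). Pull up in steps.

Call:
drive_tool --pt "0 -0.8 0 0" --pt "-2 0 0 0" --pt "-2 0 0 0" --pt "-2 0 0 0" --pt "-2 0 0 0" --pt "0 0 0 0"

```text
clock: 29.87
position: [558.1, -171.7, 106.1]
ee_rot: [-0.078, 0.703, 0.078, 0.703]
contact_force: [3.6, -4.3, -9.0]
gripper_width: 25.7
```

Call:
drive_tool --pt "-2 0 0 0" --pt "-2 0 0 0" --pt "-2 0 0 0" --pt "0 0 0 0" --pt "0 0 0 0"

```text
clock: 30.28
position: [558.1, -171.7, 111.5]
ee_rot: [-0.078, 0.703, 0.078, 0.703]
contact_force: [5.4, -3.7, -11.8]
gripper_width: 25.6
```

Call:
drive_tool --pt "-1 0 0 0" --pt "-1 0 0 0" --pt "0 0 0 0" --pt "0 0 0 0"

```text
clock: 30.62
position: [558.1, -171.7, 113.2]
ee_rot: [-0.078, 0.703, 0.078, 0.703]
contact_force: [5.0, -4.2, -11.6]
gripper_width: 25.8
```

Call:
drive_tool --pt "-1 0 0 0" --pt "0 0 0 0" --pt "0 0 0 0"

```text
clock: 30.87
position: [558.0, -171.7, 113.2]
ee_rot: [-0.077, 0.703, 0.078, 0.702]
contact_force: [5.7, -4.8, -14.8]
gripper_width: 25.9
```

Call:
drive_tool --pt "-1 0 0 0" --pt "0 0 0 0" --pt "0 0 0 0"

```text
clock: 31.12
position: [558.0, -171.6, 113.3]
ee_rot: [-0.077, 0.703, 0.078, 0.702]
contact_force: [7.8, -6.1, -19.8]
gripper_width: 25.9
```

The plunger is at its stop: it rose 14.2 mm, z stalled, and the force climbed. I'll ease off 1 mm, hold, and look.

Call:
drive_tool --pt "0.7 0 0 0" --pt "0 0 0 0" --pt "0 0 0 0" --pt "0 0 0 0" --pt "0 0 0 0" --pt "0 0 0 0" --pt "0 0 0 0" --pt "0 0 0 0"

```text
clock: 31.78
position: [558.0, -171.7, 113.2]
ee_rot: [-0.077, 0.703, 0.078, 0.702]
contact_force: [6.6, -5.2, -16.2]
gripper_width: 25.8
```

```bash
python3 -c "
from h import *
plan(558,-171)
a=arm.get_image('side')[190:450,190:460,::-1].copy();b=arm.get_image('top')[120:380,250:520,::-1].copy()
cv2.imwrite('pics/c2.png',cv2.resize(np.hstack([a,b]),None,fx=1.48,fy=1.48,interpolation=cv2.INTER_CUBIC))"
```

```text
t 31.78 pos [ 558.  -171.7  113.2] toolx [-0.001  0.001 -1.   ] ydeg 102.6 j6 -1.328 F [  6.6  -5.2 -16.2] T [-1.49 -1.98 -0.01] w 25.8
shift [0.  0.6 0.1]
```

View pics/c2.png

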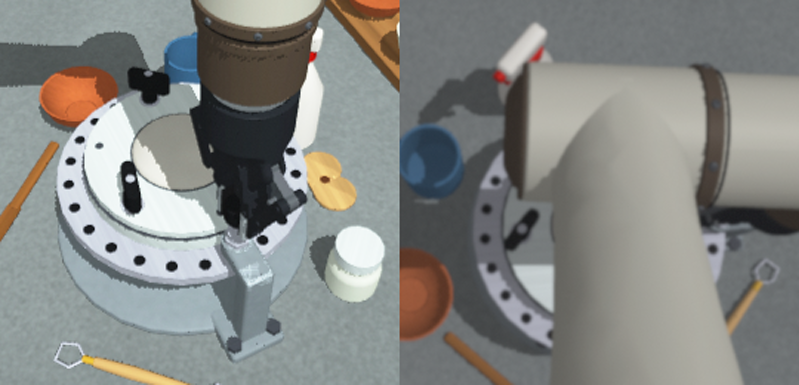

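The gripper holds the pull knob raised above the bracket (side view, about (238,225)). Knob A and the near knob are turned, and the bottle, mug, bowl, rib, jar and tools are where they were. Handing in.

```bash
python3 -c "
from bench import arm
print(arm.job_done()); s=arm.read_state(); print(s['clock'],s['position'],s['contact_force'],s['gripper_width'])"
```

```text
the job is handed in; nothing more can be done
None
the job is handed in; nothing more can be done
```

I clamped the mould and pulled the index plunger up to its stop. The job was handed in at about 32 s with the arm still holding the plunger there.

- **Wing knobs:** I turned all three clockwise, with the index pin home throughout, until the resistance jumped from about 0.05 to about 2 N m, so each is on its stop. The turns were about 82° for the near knob, 60° for knob A and 52° for the far knob. The near knob's angle in the top view agreed. I did not re-measure the other two from pictures because the arm covered them.
- **Plunger:** I gripped the pull knob and raised it 14.2 mm. There the height stopped changing while the pull climbed to 20 N, so it is against its stop. I eased to about 16 N, and it held steady for about half a second before hand-in. I could not see the pin clear of its hole from either camera; that rests on the 14.2 mm of travel.
- **Bystanders:** in the last pictures the bottle, mug, bowl, jar, rib and knife, and the visible parts of the loop tool, looked where they were.

**Reported height disagreed:** the real fingertips were about 36 mm higher than the reported tool position. I found this from the side view and a touch on top of the near knob, which reached about 24 N, and corrected for it in every grasp.

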